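# Free the site battery from its charger

## Task

Someone has parked the spray can on top of the battery pack that is charging: stand the can upright on the floor of the steel tray and let go of it. Then pinch the pack's two side catches together so that they let go of the charger, and lift the pack straight out, upright, by its catches. Finish while still holding it like that, catches pinched, about 10 cm up above its charger; never tip the can over, and leave the other things on the table and in the tray where they are.

Things in the scene. Friction and masses are not known exactly. Their poses are not given: they have to be found in the camera images.
- charger: black fixed cradle 120 x 90 mm, 45 mm high, with the pack in it (an identical one is empty). Origin: on the table under its pocket (block from x -48 to +72 mm); z up, y in line with the pack's catches. Pocket floor 15 mm above the table. On both y sides a ledge overhangs the catches' teeth by 3.5 mm: the pack comes out only with both catches pressed in 4 mm or more, then slides freely up.
- empty_charger: identical black cradle with nothing in it, fixed; same origin and axes. Not needed; it may stand where the other one might.
- pack: grey battery pack 50 (x) x 44 (y) x 100 mm high, 0.3 to 0.55 kg; seated: same yaw as charger, top 115 mm above the table. Origin: centre of underside, z up. On its +y and -y faces black ribbed catches, 24 mm wide, 44 to 80 mm above the underside (59 to 95 above the table), outer faces 62 mm apart free, 50 pressed. Free finger room beside them above the 45 mm rim.
- catch_left (a joint): travel of the catch on the pack's +y side: 0 free (tooth under the charger's ledge), 0.006 fully pressed in (m). A spring pushes it out with 3 N at 0 and 6 N at 0.006.
- catch_right (a joint): the same for the catch on the pack's -y side.
- can: slim bare-metal spray can with a white cap, 45 mm in diameter, 150 mm tall (cap 35 mm in diameter from 120 mm up), 0.12 to 0.22 kg; at the start it stands upright on top of the pack, its foot 115 mm above the table. Origin: centre of its foot, z up along the can.
- tray: open steel tray, fixed, 200 mm (x) x 150 mm (y), walls 22 mm high and 4 mm thick, floor 4 mm above the table. Origin: on the table under its centre, z up. The half on its -x side is empty (the tape roll and the screw box lie on its +x half).
- tape_roll: bystander: white roll of tape lying flat in the tray, 60 mm across, 24 mm high; origin centre of underside.
- screw_box: bystander: small cardboard box in the tray, 50 x 40 x 30 mm; origin centre of underside.
- mug: bystander: white mug, 76 mm across, 85 mm tall, on the table; origin centre of underside.
- tape_measure: bystander: black tape measure, 62 x 36 x 58 mm, on the table; origin centre of underside.
- stapler: bystander: stapler, 130 x 34 x 41 mm, on the table; origin centre of underside.
- two_way_radio: bystander: black two-way radio lying on its back, 110 x 58 x 34 mm with a 75 mm aerial to its +x; origin under the centre of the housing.

How it is judged:
On the way, in this order (a step that is already met when the one before it is completed fails the run):
1. the can stands upright on the tray's floor, let go of (x of can in the frame of tray between -0.1 and 0.1 m and y of can in the frame of tray between -0.075 and 0.075 m and z of can in the frame of tray below 0.008 m and angle between can's own z axis and vertical below 0.1 rad and linear speed of can below 0.03 m/s and contact force between the fingers and can below 0.05 N), for 0.2 s.
2. both catches are pinched in by the fingers while the pack still sits in the charger (value of joint each of catch_left, catch_right above 0.004 m and z of pack in the frame of charger below 0.022 m and contact force between the fingers and pack above 1 N), for 0.1 s.
At the end, for the whole second after the job is handed in: pack held still, upright (17 deg), both catches pressed over 4 mm, its underside at least 60 mm above its seat, within 100 mm sideways of its charger, touching neither charger nor can; can upright (6 deg), released, at rest on the tray floor (all of step 1 and value of joint each of catch_left, catch_right above 0.004 m and contact force between the fingers and pack above 2 N and z of pack in the frame of charger above 0.075 m and horizontal distance between pack and charger below 0.1 m and angle between pack's own z axis and vertical below 0.3 rad and linear speed of pack below 0.04 m/s and contact force between pack and charger below 0.05 N and contact force between pack and can below 0.05 N); the arm keeps its last pose, push and grip.
It fails at once if the can is tipped over (more than 40 degrees) (angle between can's own z axis and vertical above 0.7 rad).
It fails at once if another thing on the table or in the tray is moved by more than 30 mm (distance of any of tape_roll, screw_box, mug, tape_measure, stapler, two_way_radio from where it was at the start of the episode above 0.03 m).
It also fails if it takes over 54 s, if anything falls off the work surface, if the arm or the gripper's body presses on something with over 40 N, if the wrist force passes 120 N, or if a joint passes its speed limit or range.

## Robot

A 6-joint arm with a two-finger parallel gripper is mounted at the origin on the work surface. World frame = base frame: x ahead of the robot, y to its left, z up, the work surface at z = 0. Lengths are in m, angles in rad, forces in N, time in s.
With the tool pointing down it reaches from about 0.375 to 0.9 m from the base axis. Payload 3.1 kg.
Tool frame: the origin (TCP) lies on the centre line of the jaws, within the pads' length; the fingertips stand 22 mm ahead of it and the grasp point (between the pads) lies 3 mm ahead of it; z points along the fingers, y is the line along which they close (so a half turn about z gives the same grasp; the last joint's range is limited). The gripper opens to 85 mm and grips with 20 to 120 N. Pads are 22 mm wide; open, the fingers measure 114 mm over their backs; the gripper's body (76 mm by 85 mm) begins 54 mm behind the grasp point. The pads swing forward as they close: fully open they stand 13 mm farther back than shut.
Start: joints at [1.071, 0.527, 1.433, -0, 1.181, -0.178], TCP at [0.197, 0.593, 0.253] pointing down, gripper open.
Joint ranges: [-3.08, 3.08], [-0.75, 2.2], [0.22, 2.44], [-1.43, 4.57], [0, 2.65], [-2.85, 2.85]. Speed limits (rad/s): [2.79, 2.79, 3.14, 3.14, 3.14, 3.14].

## Interface

Orientations are given as a unit quaternion [x, y, z, w].
In Python, from workcell import r gives the robot as it stands.
- The arm moves only by the tool drive_tool, never from a script. Its argument "plan" is one flat list of numbers, 7 for each row, row after row: the shift along the tool's x, y, z normalised to -1 to 1, where 1 is 0.75 m, then the turn, a rotation vector about the tool's x, y, z normalised to -1 to 1, where 1 is 30 degrees, then the opening, from 0 (shut) to 1 (fully open). In form: [dx, dy, dz, wx, wy, wz, jaw, dx, dy, dz, wx, wy, wz, jaw, ...]. A call has exactly 8 rows; each row is the pose to reach, as a shift and turn from the pose commanded when the call began, along the tool's axes at that moment; what a row does not reach only later rows make up. A row lasts 1/12 s, in which the tool goes at most 41.7 mm and 7.16 degrees, less where a joint would pass 70% of its speed; a pose out of reach is approached as far as the arm can. A call with a number of a shift or a turn outside -1 to 1 is refused whole. A call with a gripper value outside its range is refused whole. The fingers move at their own pace and stop on an object; the grip force is fixed at half the most. Time passes only in rows, so rows that repeat a pose let the fingers close, or fill a call up. It gives the time, the measured TCP pose, the force, the opening and the grip force at its end, in the units of the state.
- r.state(): the state, without advancing time (a new reading comes with each control period).
- r.get_image(name): name is "scene" or "side" or "wrist"; returns a dict with "image" (420x560x3 uint8, red, green, blue), "range_z" (420x560 float32, m along the optical axis (not along the pixel's ray), 0 where there is no reading), "intrinsics" (3x3 intrinsics, pixels), "dist" ([k1, k2, p1, p2, k3] as OpenCV has them; the pictures are not rectified), "R" (3x3) and "t" (3): a world point X has camera coordinates R X + t. Camera axes: x right, y down, z forward; pixel columns grow to the right and rows downward; lengths in m; the calibration is good to about 2 mm. A picture is of the moment at which its call begins.
- r.finish_job(): hands the job in; it is judged then, once.
The state is a dict: "time_s": time; "q": joint angles; "qd": joint speeds; "joint_efforts": joint torques, N m; "ee_pos": TCP position; "ee_rot": TCP orientation; "contact_force": force on the tool from outside, world axes, zero at the start; "ft_torque": the same for the moment, N m; "opening": opening from 0.0 (shut) to 1.0 (fully open); "gripper_force": force on a finger pad.
Only numpy, scipy, OpenCV 4.12 (cv2) and the standard library are available. Lean on these libraries where they do the work, as an engineer would, in place of code of your own. Each camera call takes 0.05 s, during which the arm holds its last target. There are 200 camera calls.

## Working session

There is one attempt and no reset: what is moved stays moved. The work goes in short steps, Python scripts to look and compute and a tool call to move; the robot and the scene stay as the last step left them, time stands still between calls to the robot, and variables do not carry over. Pictures are saved under pics/ and viewed, at most 10 in all, crops included, and the job is handed in when it is done.

Besides the shell and the picture viewer there is one more tool, called as name(argument=value, ...) on one line, values as JSON. drive_tool: Moves the arm, as the interface text tells. Scaled input: -1 to 1 covers 0.75 m each way for a shift and 30 degrees each way for a turn. Its arguments: {"type":"object","properties":{"plan":{"type":"array"}},"required":["plan"]}

```bash
mkdir -p pics; cat > h.py <<'E'
from workcell import r
import numpy as np, cv2, pickle
from scipy.spatial.transform import Rotation as Ro
def cloud(d):
    K,D,R,t=[np.array(d[k],float) for k in("intrinsics","dist","R","t")]
    h,w=d["range_z"].shape
    u,v=np.meshgrid(np.arange(w),np.arange(h))
    n=cv2.undistortPoints(np.stack([u,v],-1).reshape(-1,1,2).astype(float),K,D).reshape(h,w,2)
    z=d["range_z"][...,None]
    P=np.concatenate([n*z,z],-1)
    W=(P-t)@R
    W[z[...,0]==0]=np.nan
    return W
E
python3 - <<'E'
from h import *
for n in("scene","side"):
    d=r.get_image(n); pickle.dump(d,open(n+".pkl","wb"))
    cv2.imwrite(f"pics/{n}.png",d["image"][...,::-1])
    print(n,-d["R"].T@d["t"],d["R"][2],np.isfinite(cloud(d)[...,0]).mean())
print(r.state())
E
```

```text
scene [1.11167657 0.04546751 1.00813305] [-0.5121935  -0.05186756 -0.8573025 ] 0.9960841836734694
side [0.51717544 0.89484283 0.84163183] [ 0.03501112 -0.78091105 -0.62366028] 0.9960076530612245
{'time_s': 0.1, 'q': array([ 1.07153200e+00,  5.28364812e-01,  1.43375666e+00,  2.91294747e-06,
        1.18140784e+00, -1.78492428e-01]), 'qd': array([ 0.00102842, -0.0009541 , -0.00249338,  0.00094553,  0.00087652,
        0.00063648]), 'joint_efforts': array([-3.33977559e-04, -4.43301415e+01, -1.78584892e+01, -2.81104340e-04,
        3.90248839e-03,  1.50605979e-05]), 'ee_pos': array([0.19674033, 0.59260222, 0.25244216]), 'ee_rot': array([ 1.59699686e-01,  9.87165170e-01, -9.12807589e-04, -3.23170354e-04]), 'contact_force': array([ 0.08190657, -0.69509856,  0.21374507]), 'ft_torque': array([0.016909  , 0.01972118, 0.01843937]), 'gripper_force': 0.0, 'opening': 1.0006455598629027}
```

View pics/scene.png

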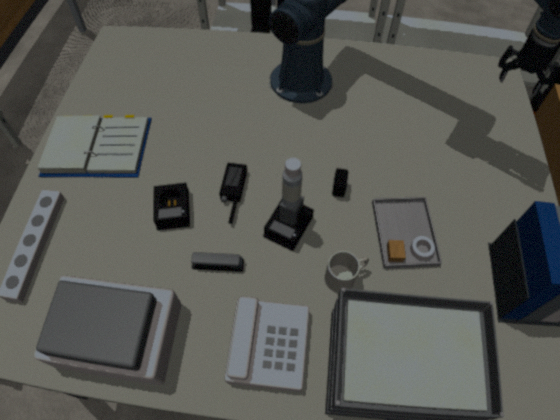

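View pics/side.png

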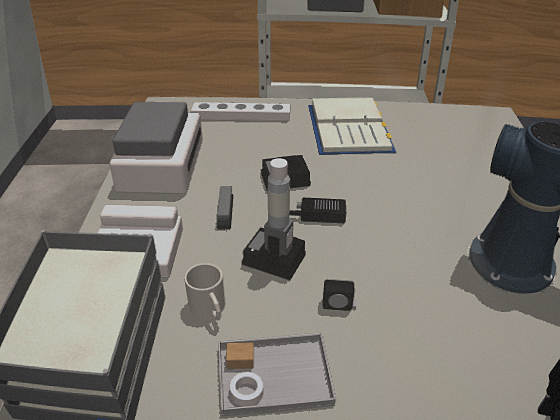

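The scene picture shows the can on the pack at about (291,190), its charger at (288,224), the empty one at (171,205), and the tray at (405,232) with box (397,250) and roll (423,246). In the side picture the can is at (279,200), the charger at (274,252), and the tray at (275,372).

```bash
python3 - <<'E'
from h import *
C={}
for n in("scene","side"):
    d=pickle.load(open(n+".pkl","rb"));C[n]=(cloud(d),d["image"].astype(int))
W=C["scene"][0]; print("can px",W[190,291],"charger",W[238,285],"tray",W[225,395],"table",W[150,200])
c0=W[190,291,:2]
A=np.concatenate([C[n][0].reshape(-1,3) for n in C])
I=np.concatenate([C[n][1].reshape(-1,3) for n in C])
src=np.repeat([0,1],420*560)
near=np.hypot(*(A[:,:2]-c0).T)<0.12
for s in(0,1):
    m=near&(src==s)
    q=A[m]
    for lo,hi in((.035,.055),(.06,.105),(.108,.12),(.15,.22),(.235,.26),(.26,.275)):
        p=q[(q[:,2]>lo)&(q[:,2]<hi)]
        if len(p)>4:
            print(s,lo,len(p),p.mean(0).round(4),cv2.minAreaRect((p[:,:2]*1000).astype(np.float32)))
# tray
for s in(0,1):
    tc=W[225,395,:2]
    m=(src==s)&(np.hypot(*(A[:,:2]-tc).T)<0.2)&(A[:,2]>.016)&(A[:,2]<.026)
    p=A[m];print("traywall",len(p),cv2.minAreaRect((p[:,:2]*1000).astype(np.float32)))
# height map around
X=A[(A[:,2]>.006)&(A[:,2]<.4)]
S=700
im=np.zeros((600,800,3),np.uint8)
m=(A[:,2]>-.01)&(A[:,2]<.3)&(A[:,0]>.2)&(A[:,0]<.8)&(A[:,1]>-.4)&(A[:,1]<.4)
o=np.argsort(A[m][:,2]);P=A[m][o];c=I[m][o]
for (x,y,z),k in zip(P,c):
    cv2.circle(im,(int((y+.4)*1000),int((x-.2)*1000)),1,(int(min(z*900,255)),int(k[1]),int(k[0])),-1)
cv2.imwrite("pics/top.png",im)
E
```

```text
can px [0.572989   0.01731637 0.19461459] charger [0.61689332 0.01088876 0.04070293] tray [0.52600995 0.29980806 0.00306357] table [ 0.33101008 -0.27378929 -0.00121325]
0 0.035 877 [0.5804 0.0137 0.045 ] ((559.51513671875, 14.999404907226562), (91.18962097167969, 114.16577911376953), 68.07305908203125)
0 0.06 267 [0.5667 0.0224 0.0846] ((558.98828125, 20.286930084228516), (43.76007843017578, 64.2475357055664), 2.559814453125)
0 0.108 108 [0.5638 0.0224 0.1142] ((550.2603759765625, 19.075855255126953), (44.2027473449707, 50.12031555175781), 68.27183532714844)
0 0.15 330 [0.5667 0.0178 0.1864] ((561.5892944335938, 17.444114685058594), (24.44850730895996, 45.3880500793457), 1.3479950428009033)
0 0.235 102 [0.5628 0.0175 0.2485] ((560.6106567382812, 16.748926162719727), (33.75373840332031, 15.673474311828613), 86.46569061279297)
0 0.26 163 [0.5522 0.0172 0.2642] ((551.196044921875, 17.35956573486328), (32.87085723876953, 31.270118713378906), 66.85037994384766)
1 0.035 1056 [0.5625 0.0306 0.0445] ((560.4903564453125, 14.124435424804688), (95.95906066894531, 114.33596801757812), 67.2643203
[... 217 characters left out ...]
), (47.23808288574219, 51.211509704589844), 69.07064819335938)
1 0.15 607 [0.5499 0.0336 0.1854] ((549.0050048828125, 31.114233016967773), (44.069427490234375, 23.1383113861084), 7.6681318283081055)
1 0.235 182 [0.5507 0.0288 0.2474] ((550.2674560546875, 26.964954376220703), (33.65317916870117, 20.356037139892578), 2.9188621044158936)
1 0.26 169 [0.5507 0.0192 0.2643] ((550.6595458984375, 17.04706573486328), (35.69772720336914, 32.878902435302734), 65.82343292236328)
traywall 731 ((555.2636108398438, 271.3856201171875), (243.5050506591797, 262.9642639160156), 6.986666679382324)
traywall 1471 ((531.8972778320312, 270.3016662597656), (302.9601135253906, 259.10015869140625), 7.6011176109313965)
```

View pics/top.png

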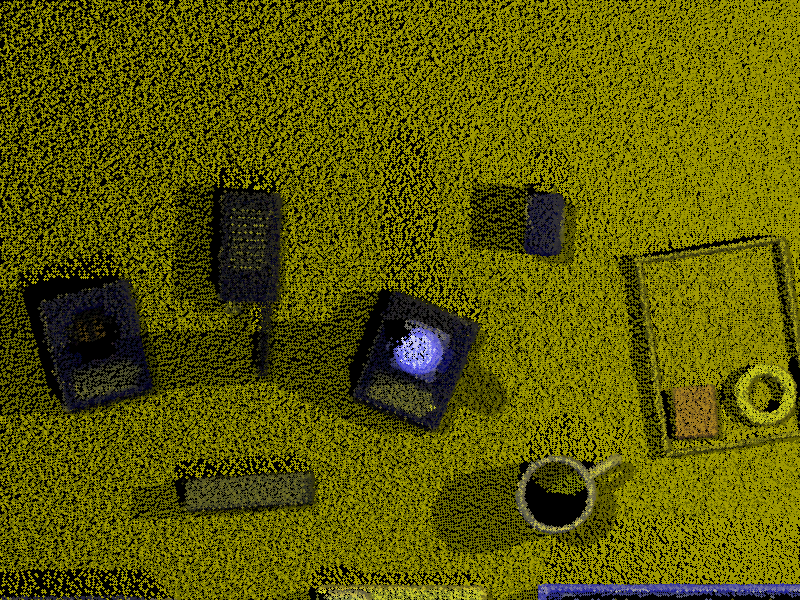

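The top map (column = 1000y+400, row = 1000x-200) shows the charger at about (415,360) with a yaw near -22°. The can axis is at about (0.551, 0.0175) m. The tray corners are (628,258), (782,238) and (655,455), so the centre of its empty half is about (0.497, 0.312) m. I'll move above the can first.

drive_tool(plan=[0, 0, -0.05, 0, 0, 0, 1, 0, 0, -0.1, 0, 0, 0, 1, -0.03, -0.025, -0.13, 0, 0, 0, 1, -0.69, -0.579, -0.13, 0, 0, 0, 1, -0.69, -0.579, -0.13, 0, 0, 0, 1, -0.69, -0.579, -0.13, 0, 0, 0, 1, -0.69, -0.579, -0.13, 0, 0, 0, 1, -0.69, -0.579, -0.13, 0, 0, 0, 1])

```text
time_s: 0.77
ee_pos: [0.3219, 0.3889, 0.3505]
ee_rot: [0.159, 0.987, -0.0, -0.0]
contact_force: [1.8, -0.2, -0.6]
opening: 1.0
gripper_force: 0.0
```

```bash
cat >> h.py <<'E'
def go(target,yaw=None):
    """shift (units) in tool axes from the measured pose; yaw = world angle of tool y, deg"""
    s=r.state();R=Ro.from_quat(s["ee_rot"]).as_matrix()
    print(s["time_s"],s["ee_pos"].round(4),"F",s["contact_force"].round(1),"op",round(s["opening"],3),"grip",s["gripper_force"],"yaw",np.degrees(np.arctan2(R[1,1],R[0,1])).round(2),"zax",R[:,2].round(3),"q",s["q"].round(2))
    print("shift",(R.T@(np.array(target)-s["ee_pos"])/.75).round(4))
    if yaw is not None: print("wz",((np.degrees(np.arctan2(R[1,1],R[0,1]))-yaw)/30).round(3))
E
python3 -c "
from h import *
go([.551,.0175,.35],68)"
```

```text
0.7667 [0.3219 0.3889 0.3505] F [ 1.8 -0.2 -0.6] op 1.0 grip 0.0 yaw 71.66 zax [-0. -0. -1.] q [ 0.66  0.25  1.6  -0.    1.29 -0.59]
shift [-0.4458 -0.3739  0.0008]
wz 0.122
```

drive_tool(plan=[-0.44, -0.37, 0, 0, 0, 0.12, 1, -0.44, -0.37, 0, 0, 0, 0.12, 1, -0.44, -0.37, 0, 0, 0, 0.12, 1, -0.44, -0.37, 0, 0, 0, 0.12, 1, -0.44, -0.37, 0, 0, 0, 0.12, 1, -0.44, -0.37, 0, 0, 0, 0.12, 1, -0.44, -0.37, 0, 0, 0, 0.12, 1, -0.44, -0.37, 0, 0, 0, 0.12, 1])

```text
time_s: 1.43
ee_pos: [0.4965, 0.1048, 0.3506]
ee_rot: [0.191, 0.982, 0.0, -0.0]
contact_force: [1.2, 0.4, -0.5]
opening: 0.998
gripper_force: 0.0
```

drive_tool(plan=[0, 0, 0, 0, 0, 0, 1, 0, 0, 0, 0, 0, 0, 1, 0, 0, 0, 0, 0, 0, 1, 0, 0, 0, 0, 0, 0, 1, 0, 0, 0, 0, 0, 0, 1, 0, 0, 0, 0, 0, 0, 1, 0, 0, 0, 0, 0, 0, 1, 0, 0, 0, 0, 0, 0, 1])

```text
time_s: 2.1
ee_pos: [0.4958, 0.1075, 0.351]
ee_rot: [0.19, 0.982, 0.0, 0.0]
contact_force: [0.8, -0.7, 0.3]
opening: 1.001
gripper_force: 0.0
```

```bash
python3 -c "
from h import *
go([.551,.0175,.35],68)"
```

```text
2.1 [0.4958 0.1075 0.351 ] F [ 0.8 -0.7  0.3] op 1.001 grip 0.0 yaw 68.1 zax [ 0. -0. -1.] q [-0.01  0.26  1.59 -0.    1.29 -1.2 ]
shift [-0.113  -0.0839  0.0013]
wz 0.003
```

drive_tool(plan=[-0.04, -0.03, 0, 0, 0, 0, 1, -0.08, -0.06, 0, 0, 0, 0, 1, -0.1, -0.075, 0, 0, 0, 0, 1, -0.113, -0.084, 0, 0, 0, 0, 1, -0.113, -0.084, 0, 0, 0, 0, 1, -0.113, -0.084, 0, 0, 0, 0, 1, -0.113, -0.084, 0, 0, 0, 0, 1, -0.113, -0.084, 0, 0, 0, 0, 1])

```text
time_s: 2.77
ee_pos: [0.5503, 0.018, 0.3508]
ee_rot: [0.19, 0.982, 0.0, -0.0]
contact_force: [0.5, 0.4, -0.5]
opening: 0.999
gripper_force: 0.0
```

```bash
python3 -c "
from h import *
d=r.get_image('wrist');cv2.imwrite('pics/w1.png',d['image'][...,::-1]);W=cloud(d)
p=W[(W[...,2]>.258)&(W[...,2]<.272)&(np.hypot(W[...,0]-.551,W[...,1]-.0175)<.05)];print(len(p),p.mean(0),cv2.minEnclosingCircle((p[:,:2]*1000).astype(np.float32)) if len(p) else 0)
p=W[(W[...,2]>.108)&(W[...,2]<.12)&(np.hypot(W[...,0]-.551,W[...,1]-.0175)<.05)];print(len(p),cv2.minAreaRect((p[:,:2]*1000).astype(np.float32)))
p=W[(W[...,2]>.035)&(W[...,2]<.055)&(np.hypot(W[...,0]-.551,W[...,1]-.0175)<.1)];print(len(p),cv2.minAreaRect((p[:,:2]*1000).astype(np.float32)))
go([.551,.0175,.222],68)"
```

```text
1987 [0.54823188 0.01716465 0.26503467] ((549.3390502929688, 16.63387680053711), 17.377017974853516)
357 ((536.6743774414062, 24.119583129882812), (43.894351959228516, 22.187541961669922), 67.52848815917969)
2147 ((559.39990234375, 14.829315185546875), (90.1375732421875, 110.04380798339844), 68.02537536621094)
2.8167 [0.5504 0.0179 0.3509] F [-0.6 -0.7  0.5] op 0.996 grip 0.0 yaw 68.11 zax [-0.  0. -1.] q [-0.17  0.32  1.49  0.    1.33 -1.36]
shift [-0.0011 -0.0002  0.1719]
wz 0.004
```

View pics/w1.png

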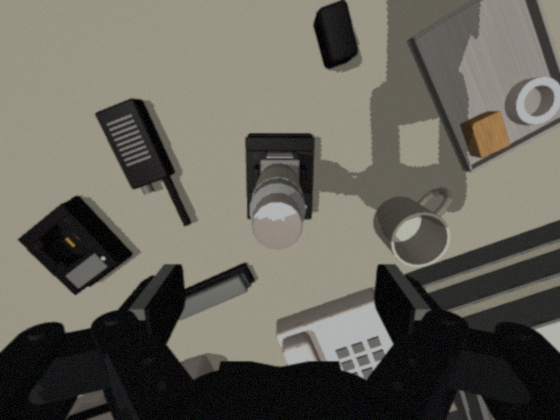

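The wrist view shows the can cap at (277,225), centred between the fingers, and the charger edges parallel to the closing line. I'll lower the arm and grip the can.

drive_tool(plan=[0, 0, 0.04, 0, 0, 0, 1, 0, 0, 0.08, 0, 0, 0, 1, 0, 0, 0.11, 0, 0, 0, 1, 0, 0, 0.14, 0, 0, 0, 1, 0, 0, 0.16, 0, 0, 0, 1, 0, 0, 0.17, 0, 0, 0, 1, 0, 0, 0.17, 0, 0, 0, 1, 0, 0, 0.17, 0, 0, 0, 1])

```text
time_s: 3.48
ee_pos: [0.5513, 0.017, 0.2237]
ee_rot: [0.19, 0.982, 0.0, 0.0]
contact_force: [0.2, -0.4, -0.1]
opening: 0.998
gripper_force: 0.0
```

drive_tool(plan=[0, 0, 0, 0, 0, 0, 0.7, 0, 0, 0, 0, 0, 0, 0.6, 0, 0, 0, 0, 0, 0, 0.5, 0, 0, 0, 0, 0, 0, 0.4, 0, 0, 0, 0, 0, 0, 0.3, 0, 0, 0, 0, 0, 0, 0.3, 0, 0, 0, 0, 0, 0, 0.3, 0, 0, 0, 0, 0, 0, 0.3])

```text
time_s: 4.15
ee_pos: [0.5522, 0.0164, 0.2247]
ee_rot: [0.191, 0.982, 0.0, 0.002]
contact_force: [0.2, 0.2, 6.8]
opening: 0.508
gripper_force: 61.6
```

```bash
python3 -c "
from h import *
go([.551,.0175,.35],68)"
```

```text
4.15 [0.5522 0.0164 0.2247] F [0.2 0.2 6.8] op 0.508 grip 61.61372423171997 yaw 68.01 zax [ 0.003 -0.    -1.   ] q [-0.17  0.47  1.65  0.    1.02 -1.36]
shift [ 0.0015  0.0009 -0.1671]
wz 0.0
```

drive_tool(plan=[0, 0, -0.01, 0, 0, 0, 0.3, 0, 0, -0.025, 0, 0, 0, 0.3, 0, 0, -0.045, 0, 0, 0, 0.3, 0, 0, -0.06, 0, 0, 0, 0.3, 0, 0, -0.07, 0, 0, 0, 0.3, 0, 0, -0.07, 0, 0, 0, 0.3, 0, 0, -0.07, 0, 0, 0, 0.3, 0, 0, -0.07, 0, 0, 0, 0.3])

```text
time_s: 4.82
ee_pos: [0.5504, 0.0167, 0.275]
ee_rot: [0.191, 0.982, -0.0, -0.001]
contact_force: [-0.5, 0.5, -3.1]
opening: 0.505
gripper_force: 61.4
```

```bash
python3 -c "
from h import *
go([.497,.312,.276],68)
d=r.get_image('side');cv2.imwrite('pics/s2.png',cv2.resize(d['image'][100:400,150:400,::-1],None,fx=2,fy=2))"
```

```text
4.8167 [0.5504 0.0167 0.275 ] F [-0.5  0.5 -3.1] op 0.505 grip 61.37478562835895 yaw 68.02 zax [-0.002  0.    -1.   ] q [-0.17  0.4   1.59 -0.    1.15 -1.36]
shift [ 0.2135  0.3384 -0.0011]
wz 0.001
```

View pics/s2.png

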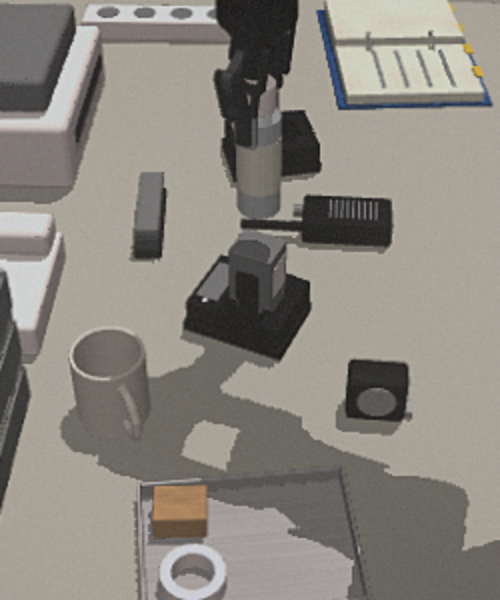

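The can hangs upright in the gripper, with its foot at (260,210) in the crop. The pack stays seated, its catch visible at (250,285). Next I'll carry the can to the tray.

drive_tool(plan=[0.01, 0.016, 0, 0, 0, 0, 0.3, 0.03, 0.048, 0, 0, 0, 0, 0.3, 0.052, 0.082, 0, 0, 0, 0, 0.3, 0.075, 0.119, 0, 0, 0, 0, 0.3, 0.098, 0.155, 0, 0, 0, 0, 0.3, 0.12, 0.19, 0, 0, 0, 0, 0.3, 0.14, 0.222, 0, 0, 0, 0, 0.3, 0.155, 0.246, 0, 0, 0, 0, 0.3])

```text
time_s: 5.53
ee_pos: [0.5106, 0.2343, 0.2751]
ee_rot: [0.19, 0.982, 0.0, -0.001]
contact_force: [0.7, -0.1, -2.3]
opening: 0.502
gripper_force: 61.4
```

drive_tool(plan=[0.02, 0.03, 0, 0, 0, 0, 0.3, 0.038, 0.06, 0, 0, 0, 0, 0.3, 0.05, 0.08, 0, 0, 0, 0, 0.3, 0.058, 0.092, 0, 0, 0, 0, 0.3, 0.058, 0.092, 0, 0, 0, 0, 0.3, 0.058, 0.092, 0, 0, 0, 0, 0.3, 0.058, 0.092, 0, 0, 0, 0, 0.3, 0.058, 0.092, 0, 0, 0, 0, 0.3])

```text
time_s: 6.2
ee_pos: [0.4981, 0.3104, 0.2757]
ee_rot: [0.191, 0.982, -0.0, -0.0]
contact_force: [0.0, 0.8, -2.1]
opening: 0.509
gripper_force: 61.5
```

```bash
python3 -c "
from h import *
go([.497,.312,.1137],68)
W=cloud(r.get_image('wrist')); d=r.get_image('scene');V=cloud(d);
cv2.imwrite('pics/s3.png',cv2.resize(d['image'][120:320,260:460,::-1],None,fx=3,fy=3))
p=V[(V[...,2]>.015)&(V[...,2]<.027)&(abs(V[...,0]-.54)<.16)&(abs(V[...,1]-.32)<.11)];print(cv2.minAreaRect((p[:,:2]*1000).astype(np.float32)))
p=V[(V[...,2]>.1)&(V[...,2]<.22)&(abs(V[...,0]-.497)<.05)&(abs(V[...,1]-.312)<.05)]
for lo in np.arange(.1,.22,.02):
  q=p[(p[:,2]>lo)&(p[:,2]<lo+.02)];print(lo,len(q),q.mean(0) if len(q) else 0)
b=V[(abs(V[...,0]-.497)<.06)&(abs(V[...,1]-.312)<.05)&(V[...,2]>.06)];print('foot z',np.percentile(b[:,2],[0,1,3]))
"
```

```text
6.2 [0.4981 0.3104 0.2757] F [ 0.   0.8 -2.1] op 0.509 grip 61.46596743448754 yaw 67.94 zax [-0.    -0.001 -1.   ] q [ 0.37  0.45  1.51 -0.    1.19 -0.82]
shift [0.0021 0.0016 0.216 ]
wz -0.002
((546.0726318359375, 324.849609375), (202.33816528320312, 151.56739807128906), 8.76952075958252)
0.1 0 0
0.12000000000000001 0 0
0.14 0 0
0.16000000000000003 72 [0.513284   0.30279389 0.1726153 ]
0.18000000000000002 99 [0.51362401 0.30342531 0.19010974]
0.2 105 [0.51322253 0.30388519 0.20995373]
foot z [0.16436088 0.18033817 0.20961562]
```

View pics/s3.png

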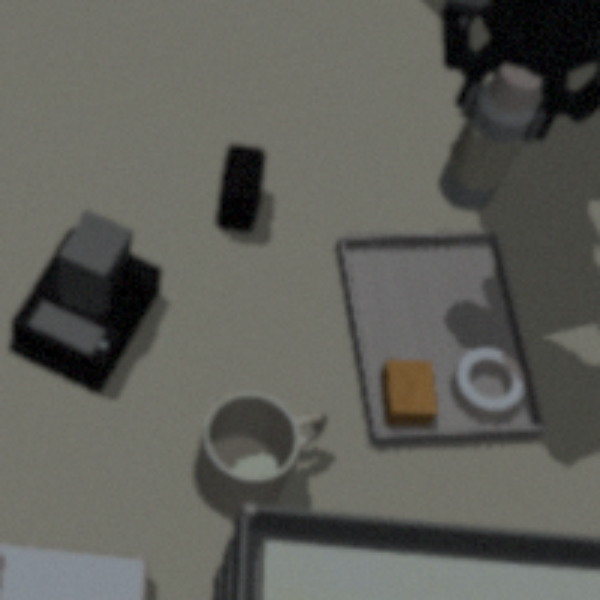

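The scene crop shows the can upright in the gripper at (490,140), above the empty tray half around (420,280). The box is at (410,390) and the roll at (488,380). I'll lower it now.

drive_tool(plan=[0.005, 0.006, 0.02, 0, 0, 0, 0.3, 0.005, 0.006, 0.05, 0, 0, 0, 0.3, 0.005, 0.006, 0.09, 0, 0, 0, 0.3, 0.005, 0.006, 0.13, 0, 0, 0, 0.3, 0.005, 0.006, 0.165, 0, 0, 0, 0.3, 0.005, 0.006, 0.19, 0, 0, 0, 0.3, 0.005, 0.006, 0.2, 0, 0, 0, 0.3, 0.005, 0.006, 0.2, 0, 0, 0, 0.3])

```text
time_s: 6.97
ee_pos: [0.4953, 0.316, 0.124]
ee_rot: [0.191, 0.982, -0.001, -0.002]
contact_force: [-0.4, -1.2, -1.9]
opening: 0.501
gripper_force: 61.4
```

drive_tool(plan=[0, 0, 0.002, 0, 0, 0, 0.3, 0, 0, 0.004, 0, 0, 0, 0.3, 0, 0, 0.006, 0, 0, 0, 0.3, 0, 0, 0.008, 0, 0, 0, 0.3, 0, 0, 0.01, 0, 0, 0, 0.3, 0, 0, 0.01, 0, 0, 0, 0.3, 0, 0, 0.01, 0, 0, 0, 0.3, 0, 0, 0.01, 0, 0, 0, 0.3])

```text
time_s: 7.63
ee_pos: [0.4961, 0.3171, 0.1185]
ee_rot: [0.191, 0.982, 0.0, 0.0]
contact_force: [-0.4, -0.1, -0.9]
opening: 0.504
gripper_force: 61.4
```

```bash
python3 -c "
from h import *
go([.496,.316,.1137],68)"
```

```text
7.6333 [0.4961 0.3171 0.1185] F [-0.4 -0.1 -0.9] op 0.504 grip 61.442198857694166 yaw 68.03 zax [ 0.  0. -1.] q [ 0.38  0.66  1.64 -0.    0.84 -0.81]
shift [-0.0004 -0.0015  0.0064]
wz 0.001
```

drive_tool(plan=[0, 0, 0.001, 0, 0, 0, 0.3, 0, 0, 0.002, 0, 0, 0, 0.3, 0, 0, 0.003, 0, 0, 0, 0.3, 0, 0, 0.004, 0, 0, 0, 0.3, 0, 0, 0.005, 0, 0, 0, 0.3, 0, 0, 0.005, 0, 0, 0, 0.3, 0, 0, 0.005, 0, 0, 0, 0.3, 0, 0, 0.005, 0, 0, 0, 0.3])

```text
time_s: 8.3
ee_pos: [0.4961, 0.3171, 0.1145]
ee_rot: [0.191, 0.982, 0.0, 0.0]
contact_force: [-0.7, -0.1, -2.3]
opening: 0.508
gripper_force: 61.4
```

drive_tool(plan=[0, 0, 0.001, 0, 0, 0, 0.3, 0, 0, 0.002, 0, 0, 0, 0.3, 0, 0, 0.002, 0, 0, 0, 0.3, 0, 0, 0.002, 0, 0, 0, 0.3, 0, 0, 0.002, 0, 0, 0, 0.3, 0, 0, 0.002, 0, 0, 0, 0.3, 0, 0, 0.002, 0, 0, 0, 0.3, 0, 0, 0.002, 0, 0, 0, 0.3])

```text
time_s: 8.97
ee_pos: [0.4963, 0.3171, 0.1138]
ee_rot: [0.191, 0.982, 0.0, 0.0]
contact_force: [-1.2, -1.0, 5.5]
opening: 0.503
gripper_force: 62.1
```

drive_tool(plan=[0, 0, 0, 0, 0, 0, 0.55, 0, 0, 0, 0, 0, 0, 0.65, 0, 0, 0, 0, 0, 0, 0.8, 0, 0, 0, 0, 0, 0, 1, 0, 0, 0, 0, 0, 0, 1, 0, 0, 0, 0, 0, 0, 1, 0, 0, 0, 0, 0, 0, 1, 0, 0, 0, 0, 0, 0, 1])

```text
time_s: 9.63
ee_pos: [0.4961, 0.3171, 0.113]
ee_rot: [0.191, 0.982, -0.0, -0.0]
contact_force: [0.7, 0.7, -0.8]
opening: 1.0
gripper_force: 0.0
```

drive_tool(plan=[0, 0, -0.03, 0, 0, 0, 1, 0, 0, -0.07, 0, 0, 0, 1, 0, 0, -0.11, 0, 0, 0, 1, 0, 0, -0.15, 0, 0, 0, 1, 0, 0, -0.19, 0, 0, 0, 1, 0, 0, -0.2, 0, 0, 0, 1, 0, 0, -0.2, 0, 0, 0, 1, 0, 0, -0.2, 0, 0, 0, 1])

```text
time_s: 10.3
ee_pos: [0.4956, 0.3169, 0.2627]
ee_rot: [0.191, 0.982, -0.0, -0.0]
contact_force: [0.6, 0.2, -0.3]
opening: 1.001
gripper_force: 0.0
```

```bash
python3 -c "
from h import *
for n in('scene','side'):
  d=r.get_image(n);V=cloud(d)
  p=V[(V[...,2]>.14)&(V[...,2]<.16)&(np.hypot(V[...,0]-.496,V[...,1]-.317)<.05)];print('cap top',len(p),np.median(p,0))
  q=V[(V[...,2]>.108)&(V[...,2]<.12)&(np.hypot(V[...,0]-.551,V[...,1]-.02)<.06)];print('pack',len(q),cv2.minAreaRect((q[:,:2]*1000).astype(np.float32)))
  q=V[(V[...,2]>.059)&(V[...,2]<.1)&(np.hypot(V[...,0]-.551,V[...,1]-.02)<.06)];print('sides',len(q),cv2.minAreaRect((q[:,:2]*1000).astype(np.float32)))
cv2.imwrite('pics/s4.png',cv2.resize(d['image'][180:420,180:400,::-1],None,fx=2.5,fy=2.5))
go([.550,.020,.27],68)"
```

```text
cap top 168 [0.50013573 0.31562922 0.15261757]
pack 332 ((549.2332153320312, 19.735599517822266), (44.361305236816406, 51.76458740234375), 67.0352783203125)
sides 247 ((554.6681518554688, 18.93662452697754), (64.33271789550781, 47.36530685424805), 79.09681701660156)
cap top 372 [0.49619906 0.32241323 0.15318418]
pack 282 ((551.6500854492188, 19.801929473876953), (46.21788024902344, 49.865745544433594), 70.70365142822266)
sides 404 ((550.4052734375, 37.986976623535156), (58.96664047241211, 31.332015991210938), 7.788351058959961)
10.4 [0.4949 0.3165 0.261 ] F [0.2 0.8 0.2] op 1.001 grip 0.0 yaw 68.01 zax [-0.004 -0.002 -1.   ] q [ 0.38  0.47  1.52  0.    1.16 -0.81]
shift [-0.2161 -0.3391 -0.0116]
wz 0.0
```

View pics/s4.png

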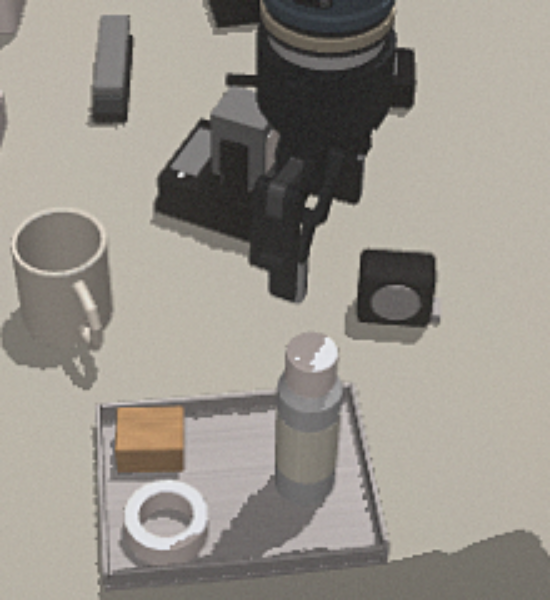

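The can stands upright in the empty half of the tray, with its foot at (305,480) and the fingers clear of it. Next is the pack.

drive_tool(plan=[-0.02, -0.03, -0.012, 0, 0, 0, 1, -0.045, -0.07, -0.012, 0, 0, 0, 1, -0.07, -0.11, -0.012, 0, 0, 0, 1, -0.095, -0.15, -0.012, 0, 0, 0, 1, -0.12, -0.19, -0.012, 0, 0, 0, 1, -0.145, -0.23, -0.012, 0, 0, 0, 1, -0.17, -0.267, -0.012, 0, 0, 0, 1, -0.19, -0.3, -0.012, 0, 0, 0, 1])

```text
time_s: 11.07
ee_pos: [0.5434, 0.0529, 0.27]
ee_rot: [0.191, 0.982, -0.0, -0.002]
contact_force: [0.9, 0.2, -0.7]
opening: 1.001
gripper_force: 0.0
```

drive_tool(plan=[-0.015, -0.023, 0, 0, 0, 0, 1, -0.026, -0.039, 0, 0, 0, 0, 1, -0.026, -0.039, 0, 0, 0, 0, 1, -0.026, -0.039, 0, 0, 0, 0, 1, -0.026, -0.039, 0, 0, 0, 0, 1, -0.026, -0.039, 0, 0, 0, 0, 1, -0.026, -0.039, 0, 0, 0, 0, 1, -0.026, -0.039, 0, 0, 0, 0, 1])

```text
time_s: 11.73
ee_pos: [0.5509, 0.0217, 0.272]
ee_rot: [0.19, 0.982, 0.0, -0.0]
contact_force: [-0.4, 0.8, -0.3]
opening: 0.999
gripper_force: 0.0
```

```bash
python3 -c "
from h import *
d=r.get_image('wrist');V=cloud(d)
q=V[(V[...,2]>.11)&(V[...,2]<.12)&(np.hypot(V[...,0]-.551,V[...,1]-.02)<.06)];print('pack',len(q),cv2.minAreaRect((q[:,:2]*1000).astype(np.float32)))
q=V[(V[...,2]>.035)&(V[...,2]<.052)&(np.hypot(V[...,0]-.551,V[...,1]-.02)<.1)];print('rim',len(q),cv2.minAreaRect((q[:,:2]*1000).astype(np.float32)))
go([.550,.0195,.080],68)"
```

```text
pack 2693 ((549.0997924804688, 18.78097915649414), (43.98807907104492, 49.846065521240234), 67.52191162109375)
rim 4428 ((559.7158203125, 14.600868225097656), (90.25931549072266, 112.19368743896484), 68.02335357666016)
11.7833 [0.551  0.0215 0.2721] F [0.  0.1 0.9] op 1.002 grip 0.0 yaw 68.1 zax [-0.  0. -1.] q [-0.16  0.41  1.6   0.    1.14 -1.35]
shift [ 2.000e-04 -3.000e-03  2.561e-01]
wz 0.003
```

drive_tool(plan=[0.001, -0.004, 0.04, 0, 0, 0, 1, 0.001, -0.004, 0.08, 0, 0, 0, 1, 0.001, -0.004, 0.12, 0, 0, 0, 1, 0.001, -0.004, 0.15, 0, 0, 0, 1, 0.001, -0.004, 0.175, 0, 0, 0, 1, 0.001, -0.004, 0.19, 0, 0, 0, 1, 0.001, -0.004, 0.2, 0, 0, 0, 1, 0.001, -0.004, 0.2, 0, 0, 0, 1])

```text
time_s: 12.45
ee_pos: [0.5485, 0.0186, 0.1207]
ee_rot: [0.19, 0.982, -0.0, -0.001]
contact_force: [0.1, -0.8, -0.5]
opening: 1.005
gripper_force: 0.0
```

drive_tool(plan=[0, 0, 0.01, 0, 0, 0, 1, 0, 0, 0.02, 0, 0, 0, 1, 0, 0, 0.03, 0, 0, 0, 1, 0, 0, 0.04, 0, 0, 0, 1, 0, 0, 0.05, 0, 0, 0, 1, 0, 0, 0.056, 0, 0, 0, 1, 0, 0, 0.056, 0, 0, 0, 1, 0, 0, 0.056, 0, 0, 0, 1])

```text
time_s: 13.12
ee_pos: [0.5492, 0.0182, 0.0797]
ee_rot: [0.191, 0.982, -0.0, -0.0]
contact_force: [0.7, -0.6, 0.5]
opening: 0.997
gripper_force: 0.0
```

```bash
python3 -c "
from h import *
d=r.get_image('side');cv2.imwrite('pics/s5.png',cv2.resize(d['image'][170:290,210:340,::-1],None,fx=4,fy=4))
go([.5495,.0191,.080],68)"
```

```text
13.1667 [0.5494 0.0181 0.08  ] F [-0.9  0.7 -0.5] op 0.997 grip 0.0 yaw 68.02 zax [-0. -0. -1.] q [-0.17  0.69  1.75 -0.    0.7  -1.36]
shift [0.0004 0.0013 0.    ]
wz 0.001
```

View pics/s5.png

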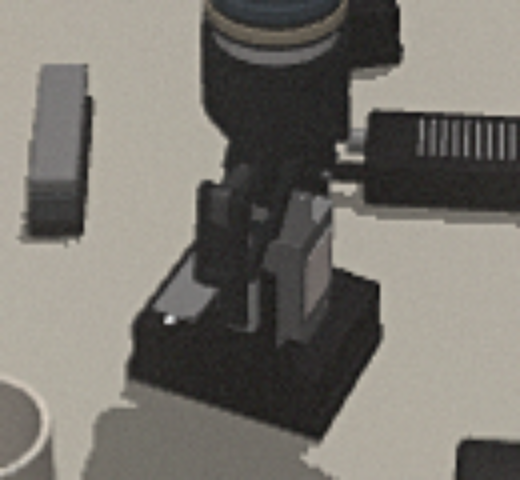

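The finger stands outside the +y catch, at (235,240) in the crop, clear of the rim. I'll pinch the catches.

drive_tool(plan=[0, 0.001, 0, 0, 0, 0, 0.9, 0, 0.001, 0, 0, 0, 0, 0.8, 0, 0.001, 0, 0, 0, 0, 0.7, 0, 0.001, 0, 0, 0, 0, 0.6, 0, 0.001, 0, 0, 0, 0, 0.45, 0, 0.001, 0, 0, 0, 0, 0.3, 0, 0.001, 0, 0, 0, 0, 0.3, 0, 0.001, 0, 0, 0, 0, 0.3])

```text
time_s: 13.83
ee_pos: [0.55, 0.0182, 0.0827]
ee_rot: [0.191, 0.982, -0.0, 0.001]
contact_force: [-3.6, -2.1, 17.0]
opening: 0.521
gripper_force: 53.1
```

drive_tool(plan=[0, 0, 0, 0, 0, 0, 0.3, 0, 0, 0, 0, 0, 0, 0.3, 0, 0, 0, 0, 0, 0, 0.3, 0, 0, 0, 0, 0, 0, 0.3, 0, 0, 0, 0, 0, 0, 0.3, 0, 0, 0, 0, 0, 0, 0.3, 0, 0, 0, 0, 0, 0, 0.3, 0, 0, 0, 0, 0, 0, 0.3])

```text
time_s: 14.5
ee_pos: [0.55, 0.0182, 0.0827]
ee_rot: [0.191, 0.982, -0.0, 0.001]
contact_force: [-2.5, -1.5, 17.1]
opening: 0.517
gripper_force: 53.1
```

```bash
python3 -c "
from h import *
go([.5495,.0191,.080],68);print(r.state()['ft_torque'])"
```

```text
14.5 [0.55   0.0182 0.0827] F [-2.5 -1.5 17.1] op 0.517 grip 53.092151284217834 yaw 68.03 zax [ 0.002 -0.001 -1.   ] q [-0.17  0.68  1.75 -0.    0.7  -1.36]
shift [0.001  0.0009 0.0036]
wz 0.001
[-0.27481244  0.77911632 -0.10067416]
```

drive_tool(plan=[0, 0, -0.003, 0, 0, 0, 0.3, 0, 0, -0.006, 0, 0, 0, 0.3, 0, 0, -0.009, 0, 0, 0, 0.3, 0, 0, -0.012, 0, 0, 0, 0.3, 0, 0, -0.015, 0, 0, 0, 0.3, 0, 0, -0.018, 0, 0, 0, 0.3, 0, 0, -0.02, 0, 0, 0, 0.3, 0, 0, -0.02, 0, 0, 0, 0.3])

```text
time_s: 15.17
ee_pos: [0.5498, 0.0189, 0.0953]
ee_rot: [0.191, 0.982, 0.0, 0.0]
contact_force: [0.4, -0.4, -3.7]
opening: 0.521
gripper_force: 52.1
```

```bash
python3 -c "
from h import *
d=r.get_image('scene');V=cloud(d)
for n in('scene','side'):
  d=r.get_image(n);V=cloud(d)
  q=V[(V[...,2]>.1)&(V[...,2]<.145)&(np.hypot(V[...,0]-.5495,V[...,1]-.019)<.035)];print(n,len(q),np.histogram(q[:,2],np.arange(.1,.15,.004)))
  cv2.imwrite('pics/l_'+n+'.png',cv2.resize(d['image'][170:290,210:340,::-1],None,fx=4,fy=4))
go([.5495,.0191,.080],68)"
```

```text
scene 345 (array([ 25,  17,  21,  17,  24,  28, 117,  61,   8,   5,  15,   7]), array([0.1  , 0.104, 0.108, 0.112, 0.116, 0.12 , 0.124, 0.128, 0.132,
       0.136, 0.14 , 0.144, 0.148]))
side 372 (array([ 35,  23,  23,  26,  18,  33, 121,  28,   9,  14,  34,   8]), array([0.1  , 0.104, 0.108, 0.112, 0.116, 0.12 , 0.124, 0.128, 0.132,
       0.136, 0.14 , 0.144, 0.148]))
15.3167 [0.5495 0.0189 0.095 ] F [ 0.3  1.  -4.2] op 0.516 grip 52.12502360343933 yaw 68.02 zax [-0.  0. -1.] q [-0.17  0.66  1.75  0.    0.73 -1.36]
shift [0.0002 0.0003 0.02  ]
wz 0.001
```

View pics/l_side.png

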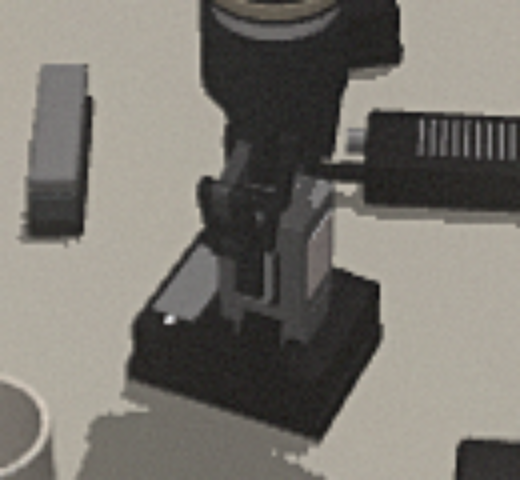

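The pack top is now at about 0.127 m, so it has risen 12 mm. The wrist carries only the pack's weight (4 N), so the catches have let go. I'll lift it the rest of the way.

drive_tool(plan=[0, 0, -0.01, 0, 0, 0, 0.3, 0, 0, -0.025, 0, 0, 0, 0.3, 0, 0, -0.045, 0, 0, 0, 0.3, 0, 0, -0.065, 0, 0, 0, 0.3, 0, 0, -0.085, 0, 0, 0, 0.3, 0, 0, -0.1, 0, 0, 0, 0.3, 0, 0, -0.112, 0, 0, 0, 0.3, 0, 0, -0.117, 0, 0, 0, 0.3])

```text
time_s: 15.98
ee_pos: [0.5504, 0.0188, 0.185]
ee_rot: [0.191, 0.982, 0.0, 0.002]
contact_force: [0.7, -0.4, -4.5]
opening: 0.523
gripper_force: 52.2
```

drive_tool(plan=[0, 0, 0, 0, 0, 0, 0.3, 0, 0, 0, 0, 0, 0, 0.3, 0, 0, 0, 0, 0, 0, 0.3, 0, 0, 0, 0, 0, 0, 0.3, 0, 0, 0, 0, 0, 0, 0.3, 0, 0, 0, 0, 0, 0, 0.3, 0, 0, 0, 0, 0, 0, 0.3, 0, 0, 0, 0, 0, 0, 0.3])

```text
time_s: 16.65
ee_pos: [0.5495, 0.0188, 0.1826]
ee_rot: [0.191, 0.982, -0.0, -0.0]
contact_force: [0.1, 0.2, -3.7]
opening: 0.521
gripper_force: 52.2
```

```bash
python3 -c "
from h import *
d=r.get_image('side');V=cloud(d)
q=V[(V[...,2]>.19)&(V[...,2]<.235)&(np.hypot(V[...,0]-.5495,V[...,1]-.019)<.035)];print(len(q),np.histogram(q[:,2],np.arange(.19,.24,.005)))
cv2.imwrite('pics/f.png',cv2.resize(d['image'][120:420,180:400,::-1],None,fx=2,fy=2))
go([.5495,.0191,.180],68);print(r.state()['qd'].round(3))"
```

```text
413 (array([ 47,  33,  36,  32, 122,  64,  15,  25,  39]), array([0.19 , 0.195, 0.2  , 0.205, 0.21 , 0.215, 0.22 , 0.225, 0.23 ,
       0.235]))
16.7 [0.5496 0.0189 0.1827] F [ 0.3 -0.4 -3.4] op 0.519 grip 52.19453036785126 yaw 68.02 zax [-0.  0. -1.] q [-0.17  0.52  1.69  0.    0.93 -1.36]
shift [0.0002 0.0003 0.0035]
wz 0.001
[ 0.001 -0.004 -0.     0.001  0.001 -0.001]
```

View pics/f.png

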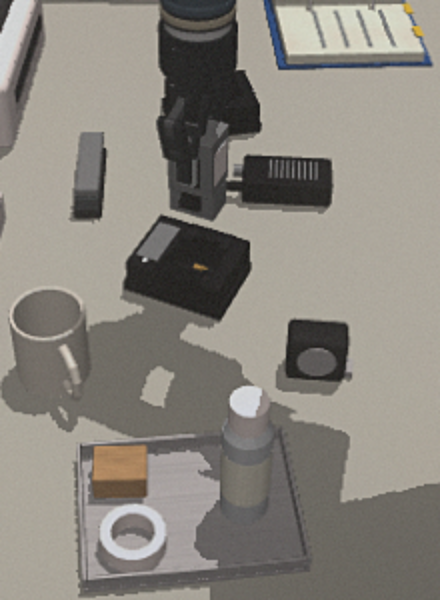

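The pack hangs upright at (200,165), about 10 cm above its seat, and the charger at (190,265) is empty. The can stands in the tray at (247,460). I'll hand the job in.

```bash
python3 -c "
from h import *
print(r.finish_job())"
```

```text
the job is handed in; nothing more can be done
None
```

The job is handed in (no verdict came back): the can stands upright and released in the tray's empty half, and the gripper holds the pack upright by its pinched catches about 10 cm above its seat.

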